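# Lock the cover onto the coffee-pod tray

### The job

Put the loose metal cover on the coffee-pod tray so that the tray's mushroom-headed stud holds it down: tip the slotted end of the cover well down, pass the oblong eye over the stud's head, and draw the cover gently against the stud's neck so that the end bar of the eye lies under the head; then lower the other end until the cover lies level and flat on the tray's rim, square with the tray, and let go. Feel for the stud and never force it, keep the pods in the tray, and leave the mug, the tamper and the ramekin where they stand.

Things in the scene. Friction and masses are not known exactly. Their poses are not given: they have to be found in the camera images.
- tray: White open tray, fixed, 66 x 120 x 52 mm (x, y, z), 4 mm walls, holding two coffee pods below its rim. Origin: centre of its underside; z up, rim at z = 52 mm. Joined to its -x side (the robot's side at yaw 0) is a solid block, 62 mm long in x, 76 mm wide and 38 mm high, that carries a steel mushroom stud. Over 20 N of the tipped cover on tray or stud is forcing.
- slot_mid (a point): Point at rim height, 64 mm from the tray's origin towards its -x, over the middle of the block's slot; tray's axes. The upright stud is clamped up to 11 mm either way along x from it: feel or look where. Neck 10 mm thick; round head 32 mm wide, underside 6.5 and top 10.5 mm above the rim plane; foot flange 18 mm wide, 14 to 11.5 mm below it.
- cover: Loose aluminium cover, plate 4 mm thick, about 0.26 kg, lying flat, rib up. Origin on the underside below the rib's middle; z up. Main plate x -40 to 46 mm, 124 mm wide in y; a tongue 64 mm wide goes on to x = -82 mm and has the oblong eye. Fitted, its axes point as the tray's and its underside is at the rim, 52 mm above the worktop.
- eye (a point): Centre of the cover's oblong eye on the underside plane, 60 mm from the cover's origin towards -x; cover's axes. The eye is 26 mm in x (x -73 to -47 mm in the cover's frame; narrower than the stud's head) and 40 mm in y. Level, it cannot pass the head, wherever it stands.
- end_bar (a point): Inner lower edge of the 9 mm wide end bar beyond the eye, at (-73, 0, 0) mm in the cover's frame. With the tongue tipped 0.6 rad down and this edge at rim height, 31 mm to the -x of slot_mid, the bar is in front of and below the head and the eye's other edge above it. Moved along the tray's +x it goes under the head and meets the neck; then level the cover about this edge.
- rib_grip (a point): Grip point of the cover's wooden rib, 28 mm above the underside. The rib is 12 mm thick (cover's x: pinch it so), 70 mm long in y, and stands from 4 to 36 mm above the underside.
- pod_0: Coffee pod with a dark red foil, 51 mm across and 45 mm high, standing in the tray; origin at its underside.
- pod_1: Coffee pod with a dark blue foil, 51 mm across and 45 mm high, standing in the tray; origin at its underside.
- mug: Small cream mug with a handle, 59 x 83 x 55 mm, bystander; origin at its underside.
- tamper: Coffee tamper with a wooden handle, 53 mm across and 92 mm high, bystander; origin at its underside.
- ramekin: Red ramekin, 69 mm across and 32 mm high, bystander; origin at its underside.
There are look-alikes about, which are no part of the job. Of the things like the cover, leave any that is blue; of the rest the smaller one is meant.

How it is judged (in metres and radians):
On the way:
1. eye end tipped down over 0.25 rad, eye centre within 30 mm of the slot middle and under 14 mm above the rim plane, the cover pressing on the stud with over 1 N (angle between cover's own z axis and vertical above 0.25 rad and horizontal distance between eye and slot_mid below 0.03 m and z of eye in the frame of slot_mid below 0.014 m and z of cover in the frame of slot_mid above 0.014 m and contact force between cover and tray above 1 N), for 0.1 s.
At the end, for the whole second after the job is handed in: Cover still, level (0.04 rad) and on the rim (underside 48.5 to 55.5 mm up), square with the tray (0.15 rad), eye round the stud (centre within 21 mm along, 12 mm across of the slot middle); both pods in the tray; mug, tamper and ramekin within 30 mm of their start (angle between cover's own z axis and vertical below 0.04 rad and height (world z) of cover between 0.0485 and 0.0555 m and x of eye in the frame of slot_mid between -0.021 and 0.021 m and y of eye in the frame of slot_mid between -0.012 and 0.012 m and angle between the x axis of cover and the x axis of tray, either way round below 0.15 rad and linear speed of cover below 0.01 m/s and x of pod_0 in the frame of tray between -0.02 and 0.02 m and y of pod_0 in the frame of tray between -0.05 and 0.05 m and x of pod_1 in the frame of tray between -0.02 and 0.02 m and y of pod_1 in the frame of tray between -0.05 and 0.05 m and distance of each of mug, tamper, ramekin from where it was at the start of the episode below 0.03 m); the robot touches nothing.
It fails at once if the cover, while tipped (over 0.05 rad), is forced against the tray or stud (more than 20 N) (angle between cover's own z axis and vertical above 0.05 rad and contact force between cover and tray above 20 N).
It fails at once if the mug, tamper or ramekin is moved by more than 30 mm or tipped over (distance of any of mug, tamper, ramekin from where it was at the start of the episode above 0.03 m or angle between any of mug, tamper, ramekin's own z axis and vertical above 0.5 rad).
It also fails if it takes over 54 s, if anything falls off the work surface, if the arm or the gripper's body presses on something with over 40 N, if the wrist force passes 120 N, or if a joint passes its speed limit or range.

### The arm

A 6-joint arm with a two-finger parallel gripper is mounted at the origin on a cart in front of the work surface, level with it; the furniture and walls round the work are solid. World frame = base frame: x ahead of the robot, y to its left, z up, the work surface at z = 0. Lengths are in mm, angles in degrees, forces in N, time in s.
With the tool pointing down it reaches from about 350 to 925 mm from the base axis. Payload 6.4 kg.
Tool frame: the origin (TCP) lies on the centre line of the jaws, within the pads' length; the fingertips stand 25 mm ahead of it and the grasp point (between the pads) lies 6 mm ahead of it; z points along the fingers, y is the line along which they close (so a half turn about z gives the same grasp; the last joint's range is limited). The gripper opens to 94 mm and grips with 3 to 60 N. Pads are 16 mm wide; open, the fingers measure 119 mm over their backs; the gripper's body (75 mm by 177 mm) begins 78 mm behind the grasp point.
Start: joints at [-80.048, 14.043, 89.255, -0, 76.702, -9.975], TCP at [221.545, -611.091, 230.455] pointing down, gripper open.
Joint ranges: [-179.41, 179.41], [-58.25, 129.5], [7.25, 145.43], [-54.29, 234.29], [11.92, 165.04], [-157.13, 157.13]. Speed limits (degrees/s): [147.25, 147.25, 180, 180, 180, 180].

### API

Orientations are given as [roll, pitch, yaw] about the fixed x, y, z axes, in that order (R = Rz(yaw) Ry(pitch) Rx(roll)).
In Python, from bench import arm gives the robot as it stands.
- The arm moves only by the tool send_rows, never from a script. Its argument "commands" is one flat list of numbers, 7 for each row, row after row: the shift along the tool's x, y, z in units of 0.02 m (1.0 is 0.02 m), then the turn, a rotation vector about the tool's x, y, z in units of 0.15 rad (1.0 is 0.15 rad), then the closure, from 0 (fully open) to 1 (shut). A call has 1 to 20 rows; each row shifts and turns the commanded pose from where the row before left it, along the tool's axes as they then stand; what a row does not reach is not made up. A row lasts 1/10 s, in which the tool goes at most 50 mm and 8.59 degrees, less where a joint would pass 70% of its speed; a pose out of reach is approached as far as the arm can. A call with a number of a shift or a turn outside -1 to 1 is refused whole. A call with a gripper value outside its range is refused whole. The fingers move at their own pace and stop on an object; the grip force is fixed at half the most. Time passes only in rows, so rows that do not move let the fingers close. It gives the time, the measured TCP pose, the force, the opening and the grip force at its end, in the units of the state.
- arm.observe(): the state, without advancing time (a new reading comes with each control period).
- arm.snapshot(name): name is "scene" or "top" or "wrist"; returns the picture (480x640x3 uint8, red, green, blue); there is no depth.
- arm.calibration(name): a dict with "fx", "fy", "cx", "cy" (pixels), "view" (4x4, takes a point from world to camera coordinates). Camera axes: x right, y down, z forward; pixel columns grow to the right and rows downward; lengths in mm; the calibration is good to about 2 mm. A picture is of the moment at which its call begins: read the wrist's pose just before it. calibration takes no time and is no camera call; for the wrist camera it gives the pose at the moment of the call.
- arm.finish_job(): hands the job in; it is judged then, once.
The state is a dict: "time_s": time; "joint_positions": joint angles; "qvel": joint speeds; "joint_efforts": joint torques, N m; "ee_pos": TCP position; "tcp_rot": TCP orientation; "force": force on the tool from outside, world axes, zero at the start; "moment": the same for the moment, N m; "opening": finger opening in mm; "grasp_force": force on a finger pad.
Only numpy, scipy, OpenCV 4.12 (cv2) and the standard library are available. Lean on these libraries where they do the work, as an engineer would, in place of code of your own. Each camera call takes 0.05 s, during which the arm holds its last target. There are 200 camera calls.

## Working session

There is one attempt and no reset: what is moved stays moved. The work goes in short steps, Python scripts to look and compute and a tool call to move; the robot and the scene stay as the last step left them, time stands still between calls to the robot, and variables do not carry over. Pictures are saved under pics/ and viewed, at most 10 in all, crops included, and the job is handed in when it is done.

Besides the shell and the picture viewer there is one more tool, called after ">>>" in YAML: its name, and indented under it one key for each argument. send_rows: Moves the arm, as the interface text tells. Its arguments: {"type":"object","properties":{"commands":{"type":"array","items":{"type":"number","minimum":-1,"maximum":1}}},"required":["commands"]}

```bash
mkdir -p pics; python3 - <<'E'
from bench import arm
import cv2,numpy as np
for n in("scene","top"):
    cv2.imwrite(f"pics/{n}0.png",arm.snapshot(n)[:,:,::-1])
    c=arm.calibration(n);print(n,c["fx"],c["fy"],c["cx"],c["cy"]);print(np.round(c["view"],3).tolist())
s=arm.observe();print(s)
E
```

```text
scene 496.9361783577855 496.9361783577855 314.26357579507965 251.38211390092894
[[-0.883, -0.47, -0.004, 588.986], [-0.308, 0.584, -0.751, 166.461], [0.356, -0.662, -0.66, 1244.172], [0.0, 0.0, 0.0, 1.0]]
top 535.4933575613622 535.4933575613622 320.8122581034822 235.49787036544387
[[-0.029, -0.999, -0.016, 133.288], [-0.989, 0.031, -0.145, 591.316], [0.146, 0.011, -0.989, 1092.948], [0.0, 0.0, 0.0, 1.0]]
{'time_s': 0.1, 'joint_positions': array([-8.00496963e+01,  1.40798471e+01,  8.93151346e+01, -1.51066832e-03,
        7.67020164e+01, -9.97509741e+00]), 'qvel': array([-0.02490829, -0.15313012, -0.17750828, -0.08522532,  0.0377175 ,
       -0.05351384]), 'joint_efforts': array([-1.59985143e-04, -4.16914845e+01, -3.15524983e+01,  6.87495223e-02,
        3.09953524e-02, -4.93531991e-05]), 'ee_pos': array([ 221.43350706, -610.60739218,  229.48473228]), 'tcp_rot': array([-1.79904214e+02, -1.53546770e-02,  1.99257370e+01]), 'force': array([ 0.07089767, -0.36672546,  0.19636157]), 'moment': array([-0.03494919, -0.08396745,  0.00593357]), 'grasp_force': 0.0, 'opening': 93.94788560555394}
```

View pics/top0.png

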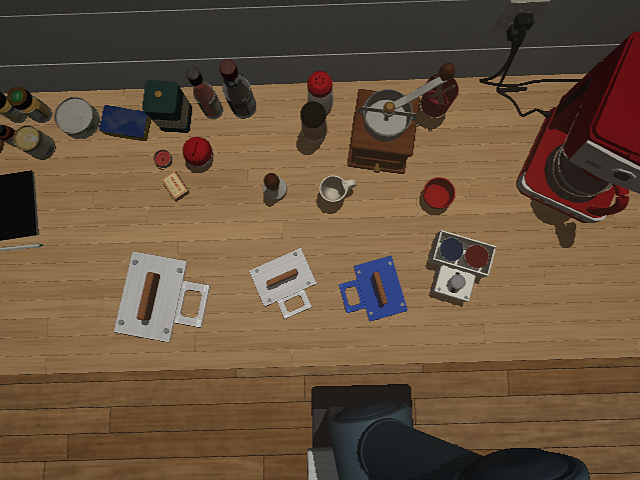

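View pics/scene0.png

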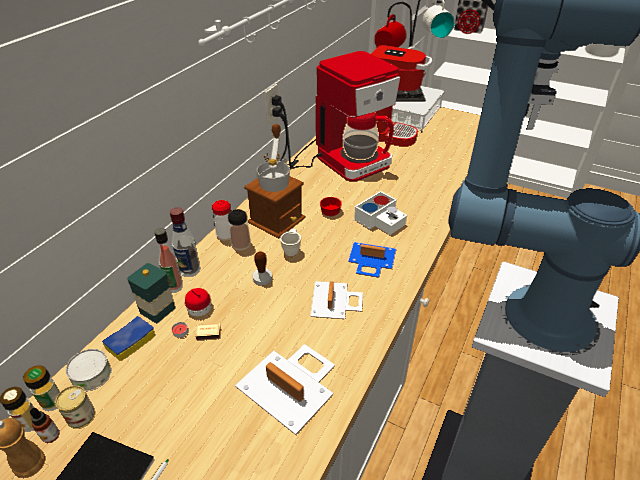

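The top view shows three covers: a large silver one (160,295), a small silver one (283,285) and a blue one (378,288). The blue one is excluded, and of the other two the smaller is meant, so it's (283,285). The tray is at (463,255), with its stud at (457,283). I'll confirm in a crop and measure.

```bash
cat > h.py <<'E'
from bench import arm
import cv2,numpy as np
from scipy.spatial.transform import Rotation as R
def ray(c,u,v,z):
    V=np.array(c["view"]);Rm=V[:3,:3];o=-Rm.T@V[:3,3]
    d=Rm.T@np.array([(u-c["cx"])/c["fx"],(v-c["cy"])/c["fy"],1]);return o+d*(z-o[2])/d[2]
def proj(c,p):
    V=np.array(c["view"]);q=V[:3,:3]@np.array(p)+V[:3,3];return np.array([c["fx"]*q[0]/q[2]+c["cx"],c["fy"]*q[1]/q[2]+c["cy"]])
E
python3 - <<'E'
from h import *
im=cv2.imread("pics/top0.png");c=arm.calibration("top")
a=cv2.resize(im[240:330,240:330],(400,400),interpolation=cv2.INTER_CUBIC);b=cv2.resize(im[220:310,415:505],(400,400),interpolation=cv2.INTER_CUBIC)
cv2.imwrite("pics/crop.png",np.hstack([a,b]))
hsv=cv2.cvtColor(im,cv2.COLOR_BGR2HSV)
# rib: brown dark inside cover
sub=np.zeros(im.shape[:2],np.uint8);sub[240:330,245:320]=1
w=((hsv[...,1]<50)&(hsv[...,2]>110)&(sub>0)).astype(np.uint8)
cn=max(cv2.findContours(w,cv2.RETR_EXTERNAL,2)[0],key=cv2.contourArea)
print("cover contour",cv2.contourArea(cn),cv2.minAreaRect(cn))
fill=np.zeros_like(w);cv2.drawContours(fill,[cn],-1,1,-1)
print("poly",cv2.approxPolyDP(cn,3,True)[:,0].tolist())
r=((fill>0)&(hsv[...,1]>90)).astype(np.uint8);
for k in cv2.findContours(r,cv2.RETR_EXTERNAL,2)[0]:
    if cv2.contourArea(k)>20: print(cv2.contourArea(k),cv2.minAreaRect(k),np.mean(k[:,0],0))
sub[:]=0;sub[225:310,420:505]=1
w=((hsv[...,1]<50)&(hsv[...,2]>110)&(sub>0)).astype(np.uint8)
cn=max(cv2.findContours(w,cv2.RETR_EXTERNAL,2)[0],key=cv2.contourArea)
print("tray",cv2.contourArea(cn),cv2.approxPolyDP(cn,2.5,True)[:,0].tolist())
E
```

```text
cover contour 2696.0 ((286.1508483886719, 285.55908203125), (58.5195426940918, 57.431610107421875), 66.37062072753906)
poly [[300, 248], [249, 270], [263, 304], [276, 300], [284, 318], [311, 306], [301, 289], [316, 283]]
182.0 ((293.7423095703125, 303.17010498046875), (11.879549980163574, 17.870092391967773), 66.03751373291016) [294.17073171 303.12195122]
169.0 ((281.8917541503906, 277.3814392089844), (6.498215198516846, 32.592613220214844), 66.03751373291016) [281.91666667 276.89583333]
tray 925.0 [[441, 266], [434, 290], [468, 300], [475, 276]]
```

View pics/crop.png

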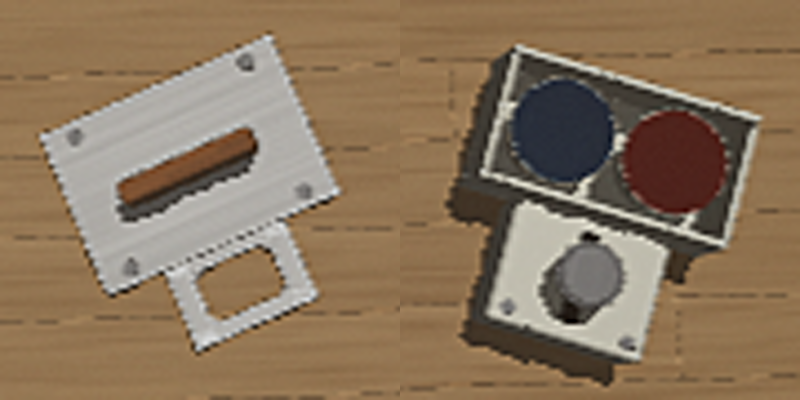

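The crop confirms it: on the left is the small silver cover, rib at (282,277), eye at (294,303), tongue towards the robot. On the right are the tray and its stud, head at about (458,282).

```bash
python3 - <<'E'
from h import *
c=arm.calibration("top")
f=lambda x,y:(415+(x-400)/4.444,220+y/4.444)
P=np.array([ray(c,*f(*q),52) for q in [(515,45),(760,118),(725,245),(483,175)]])
print("rim",P.round(1).tolist(),"ctr",P.mean(0).round(1))
ax=P[0]+P[1]-P[2]-P[3]; ay=P[0]+P[3]-P[1]-P[2]
print("yaw x",np.degrees(np.arctan2(ax[1],ax[0])),"yaw y",np.degrees(np.arctan2(ay[1],ay[0]))-90,np.linalg.norm(ax)/2,np.linalg.norm(ay)/2)
B=np.array([ray(c,u,v,38) for u,v in [(434,290),(468,300)]]);print("block front",B.round(1).tolist(), B.mean(0))
H=ray(c,457.8,281.9,62.5);print("head",H)
yaw=(np.arctan2(ax[1],ax[0])+np.arctan2(ay[1],ay[0])-np.pi/2)/2
d=H-P.mean(0);print("tray yaw",np.degrees(yaw),"head in tray",R.from_euler('z',-yaw).apply(d))
# cover
M=np.array([ray(c,u,v,4) for u,v in [(249,270),(300,248),(316,283),(263,304)]]);
print("plate",M.round(1).tolist(),M.mean(0))
T=np.array([ray(c,u,v,4) for u,v in [(284,318),(311,306)]])
ax=M[0]+M[1]-M[2]-M[3]; ay=M[0]+M[3]-M[1]-M[2]
y1=np.arctan2(ax[1],ax[0]);y2=np.arctan2(ay[1],ay[0])-np.pi/2;print("cov yaw",np.degrees([y1,y2]),np.linalg.norm(ax)/2,np.linalg.norm(ay)/2)
cy=(y1+y2)/2
print("origin from plate",M.mean(0)-R.from_euler('z',cy).apply([3,0,0]),"rib top",ray(c,281.9,277.1,33),"eye",ray(c,293.9,303.1,4), "origin from tongue",T.mean(0)+R.from_euler('z',cy).apply([82,0,0]))
E
```

```text
rim [[597.4, -137.7, 52.0], [559.1, -250.5, 52.0], [499.9, -229.6, 52.0], [536.1, -118.9, 52.0]] ctr [ 548.1 -184.2   52. ]
yaw x -18.210147654593033 yaw y -18.46847416053926 63.40091218096829 117.78357781193908
block front [[473.1, -118.5, 38.0], [450.2, -188.1, 38.0]] [ 461.61823968 -153.29744443   38.        ]
head [ 487.21430531 -163.45518165   62.5       ]
tray yaw -18.339310907566144 head in tray [-64.33802803   0.50315911  10.5       ]
plate [[529.8, 274.7, 4.0], [574.7, 162.2, 4.0], [497.1, 129.3, 4.0], [455.3, 245.1, 4.0]] [514.24062403 202.83713395   4.        ]
cov yaw [22.35335397 20.80251032] 82.27391275359383 122.1585214666369
origin from plate [511.45086942 201.7338347    4.        ] rib top [510.10048864 200.6358744   33.        ] eye [455.22932952 178.22289599   4.        ] origin from tongue [512.23216856 200.99456395   4.        ]
```

>>> send_rows:
  commands: [0,0,0,0,0,-1,0,0,0,0,0,0,-1,0,0,0,0,0,0,-1,0,0,0,0,0,0,-1,0,0,0,0,0,0,-1,0,0,0,0,0,0,-1,0,0,0,0,0,0,-1,0,0,0,0,0,0,-1,0,0,0,0,0,0,-1,0,0,0,0,0,0,-1,0,0,0,0,0,0,-0.7,0,1,0.89,0,0,0,0,0,1,0.89,0,0,0,0,0,1,0.89,0,0,0,0,0,1,0.89,0,0,0,0,0,1,0.89,0,0,0,0,0,1,0.89,0,0,0,0,0]

```text
time_s: 1.8
ee_pos: [276.1, -458.6, 229.9]
tcp_rot: [180.0, -0.1, 111.9]
force: [1.0, -0.3, -0.2]
opening: 94.2
grasp_force: 0.0
```

>>> send_rows:
  commands: [1,0.888,0,0,0,0,0,1,0.888,0,0,0,0,0,1,0.888,0,0,0,0,0,1,0.888,0,0,0,0,0,1,0.888,0,0,0,0,0,1,0.888,0,0,0,0,0,1,0.888,0,0,0,0,0,1,0.888,0,0,0,0,0,1,0.888,0,0,0,0,0,1,0.888,0,0,0,0,0,1,0.888,0,0,0,0,0,1,0.888,0,0,0,0,0,1,0.888,0,0,0,0,0,1,0.888,0,0,0,0,0,1,0.888,0,0,0,0,0,1,0.888,0,0,0,0,0,1,0.888,0,0,0,0,0,1,0.888,0,0,0,0,0,1,0.888,0,0,0,0,0,1,0.888,0,0,0,0,0]

```text
time_s: 3.8
ee_pos: [456.4, 44.8, 230.1]
tcp_rot: [-180.0, -0.0, 111.9]
force: [0.1, -1.0, 0.2]
opening: 93.7
grasp_force: 0.0
```

>>> send_rows:
  commands: [1,0.888,0.5,0,0,0,0,1,0.888,0.5,0,0,0,0,1,0.888,0.5,0,0,0,0,1,0.888,0.5,0,0,0,0,1,0.888,0.5,0,0,0,0,1,0.888,0.5,0,0,0,0,0,0,0,0,0,0,0,0,0,0,0,0,0,0]

```text
time_s: 4.6
ee_pos: [510.0, 194.7, 169.9]
tcp_rot: [-179.9, -0.0, 111.9]
force: [0.2, -0.2, 0.0]
opening: 94.0
grasp_force: 0.0
```

```bash
python3 - <<'E'
from h import *
s=arm.observe();c=arm.calibration("wrist");cv2.imwrite("pics/w1.png",arm.snapshot("wrist")[:,:,::-1])
print(s["time_s"],s["ee_pos"],s["tcp_rot"])
for p in ([510,200.8,36],[511.5,201.5,4],[455.5,178.5,4]):print(proj(c,p))
E
```

```text
4.6 [510.04468562 194.69092087 169.89947138] [-1.79911904e+02 -1.00685647e-03  1.11943536e+02]
[322.33413883 232.02055012]
[323.89500627 223.30737805]
[258.95802507 223.63707024]
```

View pics/w1.png

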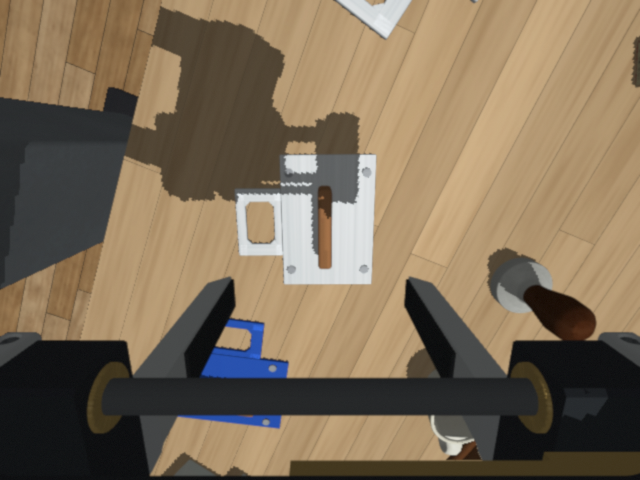

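The wrist view shows the cover square to the jaws, rib centre about (325,228), eye at (261,221), and the fingers on either side. That needs a small shift before I descend and grip.

>>> send_rows:
  commands: [0.18,0.1,1,0,0,0,0.3,0.19,0.1,1,0,0,0,0.3,0,0,1,0,0,0,0.3,0,0,1,0,0,0,0.3,0,0,1,0,0,0,0.4,0,0,1,0,0,0,0.4,0,0,0.75,0,0,0,0.4,0,0,0,0,0,0,0.4,0,0,0,0,0,0,1,0,0,0,0,0,0,1,0,0,0,0,0,0,1,0,0,0,0,0,0,1,0,0,0,0,0,0,1,0,0,0,0,0,0,1,0,0,0,0,0,0,1,0,0,0,0,0,0,1]

```text
time_s: 6.25
ee_pos: [511.5, 203.1, 35.7]
tcp_rot: [-180.0, -0.0, 111.9]
force: [-0.6, -0.4, 1.0]
opening: 11.9
grasp_force: 30.0
```

Gripped, opening 11.9 mm. Next I lift and carry.

>>> send_rows:
  commands: [0,0,-0.4,0,0,0,1,0,0,-1,0,0,0,1,0,0,-1,0,0,0,1,0,0,-1,0,0,0,1,0,0,-1,0,0,0,1,-0.5,-0.23,-1,0,0,0,1,-0.975,-0.466,-1,0,0,0,1,-0.975,-0.466,-0.5,0,0,0,1,-0.975,-0.466,0,0,0,0,1,-0.975,-0.466,0,0,0,0,1,-0.975,-0.466,0,0,0,0,1,-0.975,-0.466,0,0,0,0,1,-0.975,-0.466,0,0,0,0,1,-0.975,-0.466,0,0,0,0,1,-0.975,-0.466,0,0,0,0,1,-0.975,-0.466,0,0,0,0,1,-0.975,-0.466,0,0,0,0,1]

```text
time_s: 7.95
ee_pos: [495.3, -45.9, 173.3]
tcp_rot: [-180.0, -0.0, 111.9]
force: [-0.7, 0.2, -1.5]
opening: 11.7
grasp_force: 30.0
```

>>> send_rows:
  commands: [-0.975,-0.466,0,0,0,0,1,-0.975,-0.466,0,0,0,0,1,-0.975,-0.466,0,0,0,0,1,-0.975,-0.466,0,0,0,0,1,-0.5,-0.23,0,0,0,0.2,1,0,0,0,0,0,0.9,1,0,0,0,0,0,0.9,1,0,0,0,0,0,0.9,1,0,0,0,0,0,0.9,1,0,0,0,0,0,0.88,1,0,0,0,0,0,0,1,0,0,0,0,0,0,1]

```text
time_s: 9.15
ee_pos: [489.6, -142.1, 173.3]
tcp_rot: [-180.0, -0.0, 71.8]
force: [-0.4, -0.0, -1.8]
opening: 11.9
grasp_force: 30.0
```

>>> send_rows:
  commands: [-0.5,0.14,0,-0.5,0,0,1,-0.55,0.13,0,0,0,0,1,0,0,0,-0.7,0,0,1,0,0,0,-0.7,0,0,1,0,0,0,-0.7,0,0,1,0,0,0,-0.7,0,0,1,0,0,0,-0.7,0,0,1,0,0,0,0,0,0,1,0,0,0,0,0,0,1,0,0,0,0,0,0,1]

```text
time_s: 10.15
ee_pos: [489.1, -164.8, 174.8]
tcp_rot: [145.6, 0.0, 71.7]
force: [0.1, 0.3, -2.2]
opening: 11.8
grasp_force: 30.0
```

```bash
python3 - <<'E'
from h import *
s=arm.observe();print(s["time_s"],s["ee_pos"],s["tcp_rot"],s["force"],s["moment"])
ims=[]
for n,u,v in(("top",400,200),("scene",300,130),("wrist",0,0)):
    im=arm.snapshot(n)[:,:,::-1];cv2.imwrite(f"pics/{n}2.png",im)
t=cv2.imread("pics/top2.png")[220:320,400:500];w=cv2.resize(cv2.imread("pics/wrist2.png"),(400,300));a=cv2.resize(cv2.imread("pics/scene2.png")[150:250,320:420],(400,400),interpolation=cv2.INTER_CUBIC)
cv2.imwrite("pics/c2.png",np.vstack([np.hstack([cv2.resize(t,(300,300),interpolation=cv2.INTER_CUBIC),cv2.resize(a,(300,300))]),np.hstack([w[:,:],np.zeros((300,200,3),np.uint8)])]))
E
```

```text
10.15 [ 489.12931236 -164.78709646  174.78350631] [1.45638384e+02 3.22044567e-02 7.16882588e+01] [ 0.10303094  0.26330125 -2.20141832] [0.14592496 0.4113471  0.00241279]
```

View pics/c2.png

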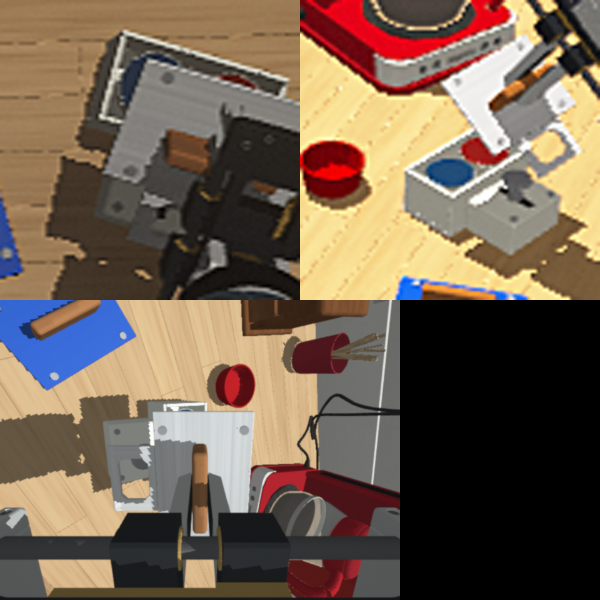

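The tip goes the right way: the tongue is low on the robot's side of the stud. I'll overlay the predicted cover outline on the wrist view to get the grip offset across, and the stud's position.

```bash
cat >> h.py <<'E'
def cov(s,dx=0,dy=0,h=35.7):  # cover frame->world from TCP state
    Rt=R.from_euler('xyz',s["tcp_rot"],degrees=True)
    # cover x=tool y, y=tool x, z=-tool z
    return lambda p: np.array(s["ee_pos"])+Rt.apply([p[1]-dy,p[0]-dx,h-p[2]])
E
python3 - <<'E'
from h import *
s=arm.observe();c=arm.calibration("wrist");f=cov(s);im=cv2.imread("pics/wrist2.png")
x0,y0,x1,y1=150,150,430,360;k=800/280
im=cv2.resize(im[y0:y1,x0:x1],(800,600),interpolation=cv2.INTER_CUBIC)
def poly(pts,col):
    q=np.array([(proj(c,p)-[x0,y0]+.5)*k for p in pts]);cv2.polylines(im,[q.astype(np.int32)],True,col,1)
for z in(4,):
    poly([f(p) for p in [(-40,62,z),(46,62,z),(46,-62,z),(-40,-62,z),(-40,-32,z),(-82,-32,z),(-82,32,z),(-40,32,z)]],(0,0,255))
    poly([f(p) for p in [(-73,20,z),(-47,20,z),(-47,-20,z),(-73,-20,z)]],(0,255,0))
S=np.array([487.2,-163.5,62.5]);poly([S+[16*np.cos(a),16*np.sin(a),0] for a in np.arange(0,6.28,.2)],(255,0,255))
Rz=R.from_euler('z',-18.3,degrees=True);poly([[548.1,-184.2,52]+Rz.apply(p) for p in [(33,60,0),(33,-60,0),(-33,-60,0),(-33,60,0)]],(255,255,0))
poly([[548.1,-184.2,38]+Rz.apply(p) for p in [(-33,38,0),(-95,38,0),(-95,-38,0),(-33,-38,0)]],(255,255,0))
cv2.imwrite("pics/ov.png",im)
E
```

```text
(no output)
```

View pics/ov.png

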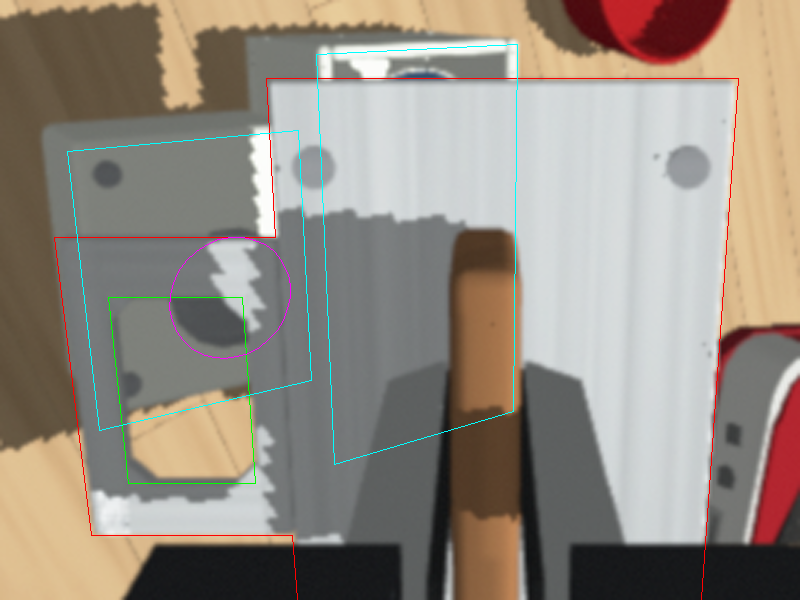

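The cover overlay fits, so the grip is centred. The stud, seen at about (225,290), lies roughly 3 mm to the tray's +y of my estimate, so I correct for that, then lower in front of the head.

>>> send_rows:
  commands: [0.04,-0.2,0.32,0,0,0,1,0.04,-0.2,0.32,0,0,0,1,0.04,-0.2,0.32,0,0,0,1,0.03,-0.2,0.32,0,0,0,1,0,-0.2,0.32,0,0,0,1,0,-0.13,0.2,0,0,0,1,0,-0.1,0.16,0,0,0,1,0,-0.06,0.1,0,0,0,1,0,-0.06,0.1,0,0,0,1,0,0,0,0,0,0,1,0,0,0,0,0,0,1]

```text
time_s: 11.4
ee_pos: [491.3, -162.0, 122.9]
tcp_rot: [145.6, 0.0, 71.7]
force: [0.1, 0.4, -1.7]
opening: 11.6
grasp_force: 30.0
```

```bash
cat > look.py <<'E'
from h import *
import sys
n=sys.argv[1]
s=arm.observe();c=arm.calibration("wrist");f=cov(s);im=arm.snapshot("wrist")[:,:,::-1].copy()
sc=arm.snapshot("scene")[:,:,::-1].copy()[160:250,340:430]
S=np.array([487.2,-163.5,0])+3*np.array([.314,.949,0]);Rz=R.from_euler('z',18.3,degrees=True)
t=lambda p:np.round(Rz.apply(p-S),1)
print(s["time_s"],s["ee_pos"].round(1),s["tcp_rot"].round(1),"F",s["force"].round(1),"M",s["moment"].round(2))
print("TCP",t(s["ee_pos"]),"bar rel stud",t(f((-73,0,0))),"eye",t(f((-60,0,0))),"eye other edge",t(f((-47,0,0))))
x0,y0,x1,y1=150,180,350,380;k=3
im=cv2.resize(im[y0:y1,x0:x1],(600,600),interpolation=cv2.INTER_CUBIC)[:,:430]
def poly(pts,col):
    q=np.array([(proj(c,p)-[x0,y0]+.5)*k for p in pts]);cv2.polylines(im,[q.astype(np.int32)],True,col,1)
poly([f(p) for p in [(-73,20,4),(-47,20,4),(-47,-20,4),(-73,-20,4)]],(0,255,0))
poly([S+[16*np.cos(a),16*np.sin(a),62.5] for a in np.arange(0,6.28,.2)],(255,0,255))
cv2.imwrite(f"pics/{n}.png",np.hstack([im,np.vstack([cv2.resize(sc,(360,360),interpolation=cv2.INTER_CUBIC),np.zeros((240,360,3),np.uint8)])]))
E
python3 look.py l1
```

```text
11.4 [ 491.3 -162.   122.9] [145.6   0.   71.7] F [ 0.1  0.4 -1.7] M [0.08 0.41 0.02]
TCP [  3.4  -0.3 122.9] bar rel stud [-36.7  -0.2  52.3] eye [-25.9  -0.3  59.6] eye other edge [-15.2  -0.3  66.9]
```

View pics/l1.png

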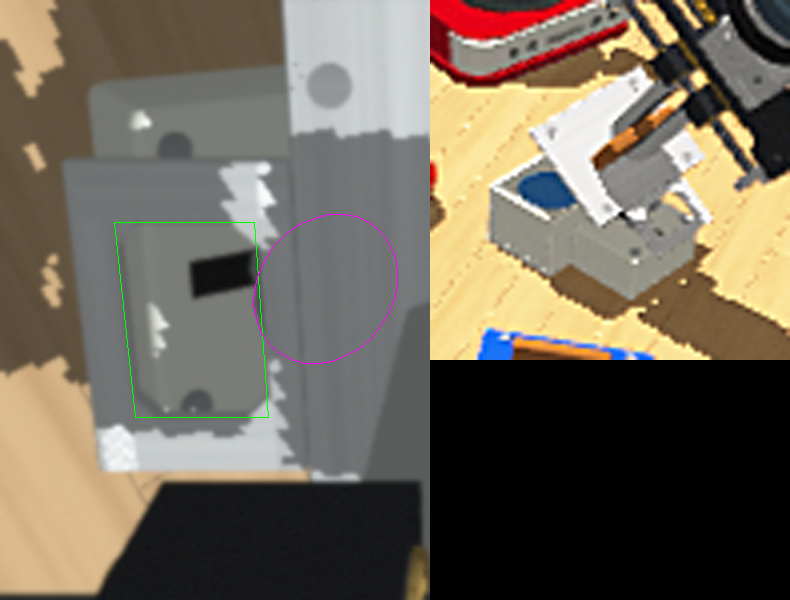

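In the wrist crop the slot is at (191,280) and the block's bolts at (175,145) and (198,402), seen past and through the eye. I'll cast these onto the block top to check the position across.

```bash
python3 - <<'E'
from h import *
c=arm.calibration("wrist")
S=np.array([487.2,-163.5,0])+3*np.array([.314,.949,0]);Rz=R.from_euler('z',18.3,degrees=True)
for p in[(191,262),(191,297),(175,147),(198,404)]:
    print(p,Rz.apply(ray(c,150+p[0]/3-.5,180+p[1]/3-.5,38)-S).round(1))
E
```

```text
(191, 262) [-20.1   2.7  38. ]
(191, 297) [-20.8  -5.1  38. ]
(175, 147) [-21.3  28.   38. ]
(198, 404) [-21.3 -30.2  38. ]
```

>>> send_rows:
  commands: [-0.03,0.165,0.113,0,0,0,1,0,0.165,0.113,0,0,0,1,0,0.165,0.113,0,0,0,1,0,0.165,0.113,0,0,0,1,0,0.165,0.113,0,0,0,1,0,0,0,0,0,0,1]

```text
time_s: 12.1
ee_pos: [510.5, -169.0, 122.8]
tcp_rot: [145.6, 0.0, 71.7]
force: [-0.4, -0.3, -1.4]
opening: 12.0
grasp_force: 30.0
```

>>> send_rows:
  commands: [0,0.083,0.056,0,0,0,1,0,0.083,0.056,0,0,0,1,0,0,0,0,0,0,1]

```text
time_s: 12.4
ee_pos: [513.9, -170.1, 122.8]
tcp_rot: [145.6, -0.0, 71.7]
force: [-0.9, -0.2, -1.9]
opening: 11.5
grasp_force: 30.0
```

>>> send_rows:
  commands: [0,0.062,0.042,0,0,0,1,0,0,0,0,0,0,1]

```text
time_s: 12.6
ee_pos: [515.3, -170.5, 122.9]
tcp_rot: [145.6, 0.0, 71.7]
force: [1.0, 0.1, -2.1]
opening: 11.8
grasp_force: 30.0
```

>>> send_rows:
  commands: [0,0.083,0.056,0,0,0,1,0,0,0,0,0,0,1]

```text
time_s: 12.8
ee_pos: [517.3, -171.2, 122.9]
tcp_rot: [145.6, 0.0, 71.7]
force: [-0.6, 0.4, -2.1]
opening: 11.6
grasp_force: 30.0
```

>>> send_rows:
  commands: [0,0.062,0.042,0,0,0,1,0,0,0,0,0,0,1]

```text
time_s: 13.0
ee_pos: [518.7, -171.7, 122.9]
tcp_rot: [145.6, 0.0, 71.7]
force: [0.4, 0.5, -2.6]
opening: 11.6
grasp_force: 30.0
```

>>> send_rows:
  commands: [0,0.042,0.028,0,0,0,1,0,0,0,0,0,0,1]

```text
time_s: 13.2
ee_pos: [519.6, -171.9, 122.8]
tcp_rot: [145.6, 0.0, 71.7]
force: [0.4, 0.7, -2.0]
opening: 11.9
grasp_force: 30.0
```

>>> send_rows:
  commands: [0,0.042,0.028,0,0,0,1,0,0,0,0,0,0,1]

```text
time_s: 13.4
ee_pos: [520.5, -172.2, 122.9]
tcp_rot: [145.6, 0.0, 71.7]
force: [0.3, 0.5, -2.2]
opening: 11.6
grasp_force: 30.0
```

>>> send_rows:
  commands: [0,0.042,0.028,0,0,0,1,0,0,0,0,0,0,1]

```text
time_s: 13.6
ee_pos: [521.5, -172.6, 122.9]
tcp_rot: [145.6, 0.0, 71.7]
force: [0.1, -0.2, -1.4]
opening: 11.9
grasp_force: 30.0
```

>>> send_rows:
  commands: [0,0.042,0.028,0,0,0,1,0,0,0,0,0,0,1]

```text
time_s: 13.8
ee_pos: [522.4, -172.9, 122.9]
tcp_rot: [145.6, 0.0, 71.7]
force: [0.1, 0.1, -1.8]
opening: 11.6
grasp_force: 30.0
```

>>> send_rows:
  commands: [0,0.042,0.028,0,0,0,1,0,0,0,0,0,0,1]

```text
time_s: 14.0
ee_pos: [523.1, -173.0, 122.6]
tcp_rot: [145.7, -0.0, 71.7]
force: [-1.3, 0.1, -1.4]
opening: 11.7
grasp_force: 30.0
```

>>> send_rows:
  commands: [0,0.042,0.028,0,0,0,1,0,0,0,0,0,0,1]

```text
time_s: 14.2
ee_pos: [523.8, -173.1, 122.3]
tcp_rot: [145.7, -0.0, 71.7]
force: [-5.0, 0.9, 0.1]
opening: 11.7
grasp_force: 30.0
```

Contact: about 5 N from the neck. I hold briefly, ease off slightly, and check before levelling.

>>> send_rows:
  commands: [0,0,0,0,0,0,1,0,0,0,0,0,0,1,0,-0.01,-0.04,0,0,0,1,0,0,0,0,0,0,1]

```text
time_s: 14.6
ee_pos: [523.4, -173.0, 123.0]
tcp_rot: [145.7, -0.0, 71.7]
force: [-3.2, 1.3, -2.5]
opening: 11.5
grasp_force: 30.0
```

```bash
python3 look.py l2
```

```text
14.6 [ 523.4 -173.   123. ] [145.7  -0.   71.7] F [-3.2  1.3 -2.5] M [ 0.33  1.08 -0.05]
TCP [ 37.4  -0.7 123. ] bar rel stud [-2.8 -0.6 52.4] eye [ 7.9 -0.6 59.7] eye other edge [18.7 -0.7 67.1]
```

View pics/l2.png

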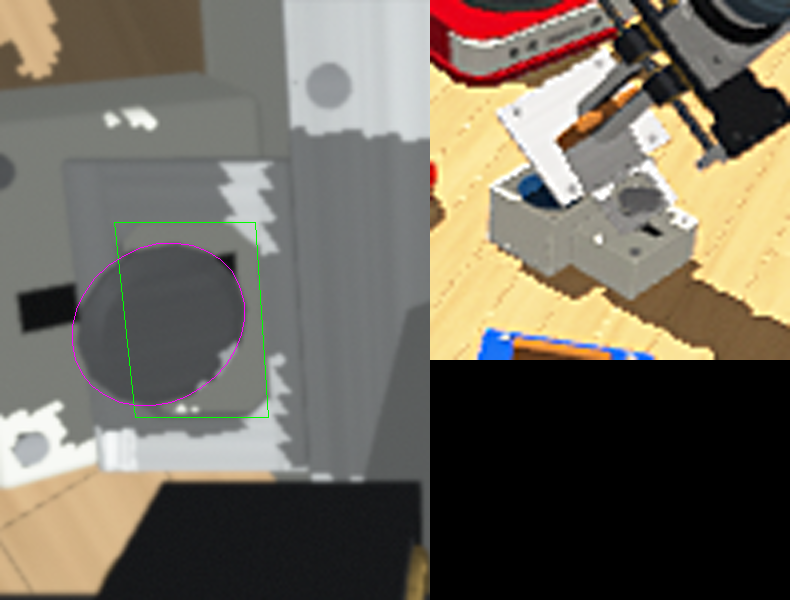

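The head (160,322) now lies over the end bar inside the eye, centred across. Now I level about the bar's edge.

>>> send_rows:
  commands: [0,0.084,0.185,0.333,0,0,1,0,0.084,0.185,0.333,0,0,1,0,0.084,0.185,0.333,0,0,1,0,0.084,0.185,0.333,0,0,1,0,0,0,0,0,0,1]

```text
time_s: 15.2
ee_pos: [536.2, -177.2, 113.3]
tcp_rot: [157.2, -0.0, 71.7]
force: [-6.2, 1.9, -1.0]
opening: 11.6
grasp_force: 30.0
```

>>> send_rows:
  commands: [0,0.084,0.185,0.333,0,0,1,0,0.084,0.185,0.333,0,0,1,0,0.084,0.185,0.333,0,0,1,0,0,0,0,0,0,1]

```text
time_s: 15.6
ee_pos: [544.1, -179.6, 104.4]
tcp_rot: [165.8, -0.1, 71.7]
force: [-5.7, 1.7, -1.1]
opening: 11.9
grasp_force: 30.0
```

>>> send_rows:
  commands: [0,-0.04,-0.01,0,0,0,1,0,0.084,0.185,0.333,0,0,1,0,0.084,0.185,0.333,0,0,1,0,0,0,0,0,0,1]

```text
time_s: 16.0
ee_pos: [548.4, -181.3, 98.6]
tcp_rot: [171.4, -0.0, 71.7]
force: [-4.8, 2.2, -0.5]
opening: 12.0
grasp_force: 30.0
```

>>> send_rows:
  commands: [0,0.084,0.185,0.333,0,0,1,0,0,0,0,0,0,1]

```text
time_s: 16.2
ee_pos: [550.3, -182.0, 95.1]
tcp_rot: [174.2, -0.0, 71.7]
force: [-4.2, 2.2, -0.6]
opening: 11.9
grasp_force: 30.0
```

```bash
python3 look.py l3
```

```text
16.2 [ 550.3 -182.    95.1] [174.2  -0.   71.7] F [-4.2  2.2 -0.6] M [ 0.42  1.01 -0.08]
TCP [65.7 -0.7 95.1] bar rel stud [-3.3 -0.6 52.2] eye [ 9.6 -0.6 53.5] eye other edge [22.6 -0.6 54.8]
```

>>> send_rows:
  commands: [0,0.06,0.185,0.333,0,0,1,0,0,0,0,0,0,1]

```text
time_s: 16.5
ee_pos: [552.0, -182.7, 91.9]
tcp_rot: [177.0, -0.0, 71.7]
force: [-4.0, 1.4, -1.3]
opening: 11.7
grasp_force: 30.0
```

>>> send_rows:
  commands: [0,0.06,0.185,0.333,0,0,1,0,0,0,0,0,0,1,0,0,0,0,0,0,1]

```text
time_s: 16.8
ee_pos: [553.5, -183.3, 88.5]
tcp_rot: [179.8, 0.0, 71.7]
force: [-1.5, -0.8, -3.4]
opening: 12.4
grasp_force: 30.0
```

```bash
python3 look.py l4
```

```text
16.8 [ 553.5 -183.3   88.5] [179.8   0.   71.7] F [-1.5 -0.8 -3.4] M [-0.06  0.16  0.03]
TCP [69.1 -1.  88.5] bar rel stud [-3.7 -1.  52.5] eye [ 9.3 -1.  52.5] eye other edge [22.3 -1.  52.6]
```

>>> send_rows:
  commands: [0,-0.02,0.03,0.02,0,0,1,0,0,0,0,0,0,1]

```text
time_s: 17.1
ee_pos: [553.4, -183.2, 88.3]
tcp_rot: [180.0, 0.0, 71.7]
force: [-0.2, 0.0, -1.4]
opening: 11.8
grasp_force: 30.0
```

>>> send_rows:
  commands: [0,0,0.025,0,0,0,1,0,0,0,0,0,0,1]

```text
time_s: 17.3
ee_pos: [553.3, -183.1, 87.6]
tcp_rot: [-180.0, 0.0, 71.7]
force: [-0.0, -0.3, -1.6]
opening: 12.0
grasp_force: 30.0
```

>>> send_rows:
  commands: [0,0,0.025,0,0,0,1,0,0,0,0,0,0,1]

```text
time_s: 17.5
ee_pos: [553.4, -183.2, 87.6]
tcp_rot: [-179.9, 0.0, 71.7]
force: [-1.3, 0.5, 4.9]
opening: 12.0
grasp_force: 30.0
```

>>> send_rows:
  commands: [0,0,0.025,0,0,0,1,0,0,0,0,0,0,1]

```text
time_s: 17.7
ee_pos: [553.4, -183.2, 87.6]
tcp_rot: [-179.9, 0.0, 71.7]
force: [-3.3, 1.7, 7.8]
opening: 11.5
grasp_force: 30.0
```

Seated at 51.9 mm. Now release and retreat.

>>> send_rows:
  commands: [0,0,-0.02,0,0,0,0.6,0,0,0,0,0,0,0.6,0,0,0,0,0,0,0.6,0,0,0,0,0,0,0.6,0,0,-0.3,0,0,0,0.6,0,0,-0.6,0,0,0,0.6,0,0,-1,0,0,0,0.6,0,0,-1,0,0,0,0.6,0,0,-1,0,0,0,0.6,0,0,-1,0,0,0,0.6,0,0,-1,0,0,0,0.6,0,0,-1,0,0,0,0.6,0,0,0,0,0,0,0.6]

```text
time_s: 19.0
ee_pos: [554.9, -184.0, 229.1]
tcp_rot: [179.7, 0.1, 71.7]
force: [-0.2, -0.3, -0.7]
opening: 37.3
grasp_force: 0.0
```

```bash
python3 - <<'E'
from h import *
s=arm.observe();print(s["time_s"],s["ee_pos"],s["force"],s["opening"])
w=arm.snapshot("wrist")[:,:,::-1];a=arm.snapshot("scene")[140:270,270:440,::-1]
cv2.imwrite("pics/end.png",np.hstack([cv2.resize(w,(400,300)),cv2.resize(a,(392,300),interpolation=cv2.INTER_CUBIC)]))
E
```

```text
19.0 [ 554.85587577 -183.96269091  229.06075499] [-0.19969765 -0.33483661 -0.70641839] 37.33053836524322
```

View pics/end.png

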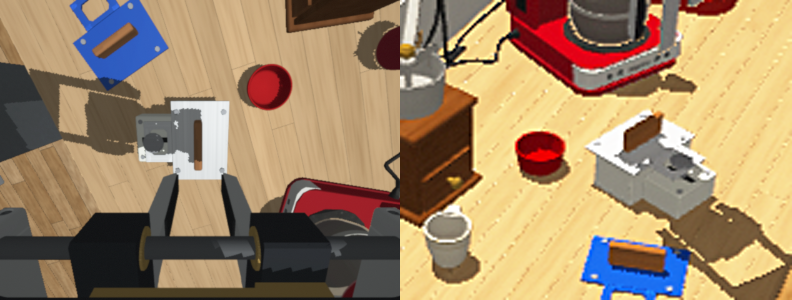

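The cover lies flat and square on the tray with the stud's head through the eye: wrist view (153,140), scene view (683,162). The ramekin and mug stand undisturbed, and the gripper is clear.

```bash
python3 -c "
from bench import arm
print(arm.finish_job())"
```

```text
the job is handed in; nothing more can be done
None
```

The job is handed in: the cover lies level and square on the tray with its end bar under the stud's head, and the arm is clear; the hand-in call gave no verdict.

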